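# Fit the forming jig with the former that matches the sample on the slab

### The arm

A 6-joint arm with a two-finger parallel gripper is mounted at the origin on the work surface. World frame = base frame: x ahead of the robot, y to its left, z up, the work surface at z = 0. Lengths are in m, angles in rad, forces in N, time in s.
With the tool pointing down it reaches from about 0.3 to 0.875 m from the base axis. Payload 6.4 kg.
Tool frame: the origin (TCP) lies midway between the tips of the shut fingers; the grasp point (between the pads) lies 19 mm behind it; z points along the fingers, y is the line along which they close (so a half turn about z gives the same grasp; the last joint's range is limited). The gripper opens to 85 mm and grips with 20 to 120 N. Pads are 22 mm wide; open, the fingers measure 114 mm over their backs; the gripper's body (76 mm by 85 mm) begins 54 mm behind the grasp point. The pads swing forward as they close: fully open they stand 13 mm farther back than shut.
Start: joints at [1.013, 0.181, 1.607, -0, 1.354, -0.206], TCP at [0.198, 0.54, 0.231] pointing down, gripper open.
Joint ranges: [-2.99, 2.99], [-0.89, 2.07], [0.3, 2.58], [-1.14, 4.28], [0, 2.63], [-3.12, 3.12]. Speed limits (rad/s): [2.57, 2.57, 3.01, 3.14, 3.14, 3.14].

### API

Orientations are given as a unit quaternion [w, x, y, z].
In Python, from bench import * gives the robot as it stands.
- The arm moves only by the tool play_rows, never from a script. Its argument "plan" is a list of rows, each a list of 3 entries, a list of its own where there are three numbers: the finger opening in mm, from 0 to 85.4, then the shift along the tool's x, y, z normalised to -1 to 1, where 1 is 40 cm, then the turn about the tool's z normalised to -1 to 1, where 1 is pi rad. A call has 1 to 10 rows; each row is the pose to reach, as a shift and turn from the pose commanded when the call began, along the tool's axes at that moment, turning the shorter way round; what a row does not reach only later rows make up. A row lasts 1/10 s, in which the tool goes at most 50 mm and 8.59 degrees, less where a joint would pass 70% of its speed; a pose out of reach is approached as far as the arm can. A call with a number of a shift or a turn outside -1 to 1 is refused whole. A call with a gripper value outside its range is refused whole. The fingers move at their own pace and stop on an object; the grip force is fixed at half the most. Time passes only in rows, so rows that repeat a pose let the fingers close. It gives the time, the measured TCP pose, the force, the opening and the grip force at its end, in the units of the state.
- get_obs(): the state, without advancing time (a new reading comes with each control period).
- camera(name): name is "scene" or "top"; returns a dict with "image" (420x560x3 uint8, red, green, blue), "range_z" (420x560 float32, m along the optical axis (not along the pixel's ray), 0 where there is no reading), "intrinsics" (3x3 intrinsics, pixels), "rvec" (rotation vector, rad) and "tvec" (3), from world to camera coordinates, as OpenCV has them. Camera axes: x right, y down, z forward; pixel columns grow to the right and rows downward; lengths in m; the calibration is good to about 2 mm. A picture is of the moment at which its call begins.
- hand_in(): hands the job in; it is judged then, once.
Trained networks look in a picture, given as the dict that the camera call returned (one of the last four; its "shot" number tells which), for a name from the list of things; names that differ only in an ending like _2 or _b are one class to them, and where a whole thing is asked for, a point or a joint stands for the part that bears it (a point fixed in the world has none). Each returns a list of dicts, best first, with "conf" (0 to 1); they miss things now and then, are a little off and sometimes report something else, mostly with a low value. They report only what shows in the picture. A call takes as long as a camera call. They do not tell look-alikes from the thing itself.
- search_frame(picture, label): "rect" ([centre column, centre row, width, height] in pixels, round what is visible of it).
- masks_of(picture, label): "mask" (420x560 bool, what is visible of it) and "rect" ([centre column, centre row, width, height] in pixels, round what is visible of it).
The state is a dict: "time_s": time; "q": joint angles; "dq": joint speeds; "joint_efforts": joint torques, N m; "eef_pos": TCP position; "eef_rot": TCP orientation; "wrist_force": force on the tool from outside, world axes, zero at the start; "torque": the same for the moment, N m; "opening": opening from 0.0 (shut) to 1.0 (fully open); "grasp_force": force on a finger pad.
Only numpy, scipy, OpenCV 4.12 (cv2) and the standard library are available. Lean on these libraries where they do the work, as an engineer would, in place of code of your own. Each camera call takes 0.05 s, during which the arm holds its last target. There are 200 camera calls.

### The job

One copper sample lies on the square dark steel slab: set up the jig for making it. Choose the wooden former whose raised head has the same shape as that sample's raised middle, press it flush into the jig's pocket, then swing the jig's clip fully closed so that its nose lies over the former's foot. Leave the other formers, the samples and the tools where they lie.

Things in the scene. Friction and masses are not known exactly. Their poses are not given: they have to be found in the camera images.
- former_round: Hardwood former, loose, 0.3 kg: a rectangular foot 70 (x) by 110 (y) by 24 mm thick, with a raised head in the middle of its top. Origin: centre of the underside; z up. The head is a round boss 50 mm in diameter with upright sides up to z = 52 mm and a domed top at z = 64 mm.
- former_square: Hardwood former, loose, 0.3 kg: a rectangular foot 70 (x) by 110 (y) by 24 mm thick, with a raised head in the middle of its top. Origin: centre of the underside; z up. The head is a square boss 46 by 46 mm with upright sides up to z = 56 mm and a 30 mm square step on it, top at z = 64 mm.
- former_long: Hardwood former, loose, 0.3 kg: a rectangular foot 70 (x) by 110 (y) by 24 mm thick, with a raised head in the middle of its top. Origin: centre of the underside; z up. The head is a long ridge 28 (x) by 58 (y) mm with upright sides up to z = 50 mm and a half-round top at z = 64 mm.
- sample_round: Copper pressed sample, a loose plate 4 mm thick, a disc 90 mm in diameter with a round boss (50 mm) raised in its middle, 15 mm high overall. Origin: centre of the underside.
- sample_square: Copper pressed sample, a loose plate 4 mm thick, 84 by 84 mm with a square boss (46 mm) raised in its middle, 15 mm high overall. Origin: centre of the underside.
- sample_long: Copper pressed sample, a loose plate 4 mm thick, 60 (x) by 110 (y) mm with a long ridge (28 by 58 mm) raised in its middle, 15 mm high overall. Origin: centre of the underside.
- slab: Square dark steel bench slab, fixed, 120 by 120 by 18 mm, with one copper sample on it. Origin: centre of the underside. (The other two samples lie on a pale plywood board, 100 by 300 mm.)
- jig: Aluminium forming jig, fixed, 45 mm high, 130 mm wide (x). It reaches from y = -83 to y = +152 mm. Origin: at the foot of the jig, under the centre of its rectangular pocket; z up. The pocket is 74 (x) by 114 (y) mm, 24 mm deep (floor at z = 21 mm), so that a former's foot lies flush with the jig's top, its long side along y, either way round.
- clip_pivot (a point): On the vertical axis of the steel clip on the jig, at the clip's upper face, 55 mm above the table; in the jig's frame at x = 0, y = 78.5 mm. The clip is a flat bar 20 mm wide and 8 mm thick with its underside 2 mm above the jig's top; its nose reaches 38 mm from the axis and its tail 62 mm the other way.
- clip_handle (a point): In the middle of the upright round handle on the clip's tail: a pin 18 mm in diameter, 50 mm from the clip's axis, from 55 to 93 mm above the table; this point is 75 mm above the table.
- clip (a joint): Turn of the clip (rad), counter-clockwise from above. 0: at its stop, the nose over the pocket's end (pointing to the jig's -y), the tail and handle pointing to the jig's +y: closed. About 1.57: the tail points to the jig's -x and the nose is clear of the pocket: open (it ends at 1.65). A light friction holds it anywhere.
- brush: Loose paint brush, 150 mm, lying on the table; bystander.
- cork_block: Loose cork sanding block, 100 by 60 by 35 mm; bystander.
- jar: Loose glass jar with a green lid, 76 mm in diameter, 85 mm high; bystander.
- spray: Loose white plastic bottle, 64 mm in diameter, 190 mm high; bystander.
- hammer: Loose hammer, 240 mm, lying on the table; bystander.
- wrench: Loose wrench, 150 mm, lying on the table; bystander.
Mind the look-alikes: they are no part of the job. Leave any turquoise look-alike of the sample_long alone.

How it is judged:
On the way:
1. the former that matches the sample on the slab lies flush in the jig's pocket, the clip still open (((horizontal distance between sample_round and slab below 0.08 m and x of former_round in the frame of jig between -0.005 and 0.005 m and y of former_round in the frame of jig between -0.005 and 0.005 m and z of former_round in the frame of jig between 0.018 and 0.0235 m and angle between the y axis of former_round and the y axis of jig, either way round below 0.07 rad and angle between the z axis of former_round and the z axis of jig, either way round below 0.05 rad) or (horizontal distance between sample_square and slab below 0.08 m and x of former_square in the frame of jig between -0.005 and 0.005 m and y of former_square in the frame of jig between -0.005 and 0.005 m and z of former_square in the frame of jig between 0.018 and 0.0235 m and angle between the y axis of former_square and the y axis of jig, either way round below 0.07 rad and angle between the z axis of former_square and the z axis of jig, either way round below 0.05 rad) or (horizontal distance between sample_long and slab below 0.08 m and x of former_long in the frame of jig between -0.005 and 0.005 m and y of former_long in the frame of jig between -0.005 and 0.005 m and z of former_long in the frame of jig between 0.018 and 0.0235 m and angle between the y axis of former_long and the y axis of jig, either way round below 0.07 rad and angle between the z axis of former_long and the z axis of jig, either way round below 0.05 rad)) and value of joint clip above 0.8 rad), for 0.2 s.
At the end, for the whole second after the job is handed in: The matching former lies in the pocket, within 5 mm of its centre, square to 0.07 rad, level to 0.05 rad, its underside at most 2.5 mm above the pocket floor, at rest; the clip is still and within 0.12 rad of its closed stop; the other two formers are within 30 mm of their starts (((horizontal distance between sample_round and slab below 0.08 m and x of former_round in the frame of jig between -0.005 and 0.005 m and y of former_round in the frame of jig between -0.005 and 0.005 m and z of former_round in the frame of jig between 0.018 and 0.0235 m and angle between the y axis of former_round and the y axis of jig, either way round below 0.07 rad and angle between the z axis of former_round and the z axis of jig, either way round below 0.05 rad and linear speed of former_round below 0.02 m/s and distance of each of former_square, former_long from where it was at the start of the episode below 0.03 m) or (horizontal distance between sample_square and slab below 0.08 m and x of former_square in the frame of jig between -0.005 and 0.005 m and y of former_square in the frame of jig between -0.005 and 0.005 m and z of former_square in the frame of jig between 0.018 and 0.0235 m and angle between the y axis of former_square and the y axis of jig, either way round below 0.07 rad and angle between the z axis of former_square and the z axis of jig, either way round below 0.05 rad and linear speed of former_square below 0.02 m/s and distance of each of former_round, former_long from where it was at the start of the episode below 0.03 m) or (horizontal distance between sample_long and slab below 0.08 m and x of former_long in the frame of jig between -0.005 and 0.005 m and y of former_long in the frame of jig between -0.005 and 0.005 m and z of former_long in the frame of jig between 0.018 and 0.0235 m and angle between the y axis of former_long and the y axis of jig, either way round below 0.07 rad and angle between the z axis of former_long and the z axis of jig, either way round below 0.05 rad and linear speed of former_long below 0.02 m/s and distance of each of former_round, former_square from where it was at the start of the episode below 0.03 m)) and value of joint clip below 0.12 rad and velocity of joint clip below 0.05 rad/s); the robot touches nothing.
It fails at once if a sample is moved by more than 25 mm (distance of any of sample_round, sample_square, sample_long from where it was at the start of the episode above 0.025 m).
It fails at once if a tool or bystander (brush, cork block, jar, bottle, hammer, wrench) is moved by more than 40 mm (distance of any of brush, cork_block, jar, spray, hammer, wrench from where it was at the start of the episode above 0.04 m).
It also fails if it takes over 67 s, if anything falls off the work surface, if the arm or the gripper's body presses on something with over 40 N, if the wrist force passes 120 N, or if a joint passes its speed limit or range.

## Working session

There is one attempt and no reset: what is moved stays moved. The work goes in short steps, Python scripts to look and compute and a tool call to move; the robot and the scene stay as the last step left them, time stands still between calls to the robot, and variables do not carry over. Pictures are saved under pics/ and viewed, at most 10 in all, crops included, and the job is handed in when it is done.

Besides the shell and the picture viewer there is one more tool, called after "Request:" as name(argument=value, ...) on one line, values as JSON. play_rows: Moves the arm, as the interface text tells. Its arguments: {"type":"object","properties":{"plan":{"type":"array","items":{"type":"array"}}},"required":["plan"]}

```bash
mkdir -p pics; cat > h.py <<'E'
from bench import *
import numpy as np, cv2, pickle
def snap(n,f):
    p=camera(n); cv2.imwrite(f'pics/{f}.png',p['image'][:,:,::-1]); pickle.dump(p,open(f'{f}.pkl','wb')); return p
def cloud(p):
    K=p['intrinsics'];R=cv2.Rodrigues(np.array(p['rvec'],float))[0];t=np.array(p['tvec'],float).ravel()
    z=p['range_z'];v,u=np.mgrid[:z.shape[0],:z.shape[1]]
    c=np.stack([(u-K[0][2])/K[0][0]*z,(v-K[1][2])/K[1][1]*z,z],-1)
    w=(c-t)@R; w[z==0]=np.nan; return w
E
python3 - <<'E'
from h import *
s=snap('scene','s0');p=snap('top','t0')
w=cloud(p)
for n in ['former_round','former_square','former_long','sample_round','sample_square','sample_long','slab','jig','clip_handle']:
    for m in masks_of(p,n)[:3]:
        q=w[m['mask']];q=q[~np.isnan(q[:,0])]
        print(n,round(m['conf'],2),np.round(m['rect']),np.round(np.nanmean(q,0),3),np.round(np.nanmax(q[:,2]),3))
print(get_obs())
E
```

```text
former_round 0.92 [375. 218.  36.  28.] [ 0.519 -0.38   0.033] 0.072
former_square 0.69 [340. 242.  37.  27.] [ 0.429 -0.251  0.033] 0.072
former_long 0.89 [300. 218.  29.  21.] [ 0.514 -0.116  0.033] 0.072
former_long 0.47 [434. 218.  32.  23.] [ 0.521 -0.562  0.11 ] 0.195
sample_round 0.83 [207. 162.  24.  22.] [0.714 0.243 0.025] 0.04
sample_round 0.63 [166. 271.  26.  18.] [0.303 0.346 0.071] 0.095
sample_square 0.67 [314. 171.  26.  23.] [ 0.69  -0.162  0.024] 0.042
sample_square 0.23 [131. 209.  25.  64.] [0.563 0.507 0.023] 0.038
sample_long 0.96 [250. 170.  33.  19.] [0.696 0.084 0.024] 0.043
sample_long 0.84 [217. 275.  35.  21.] [0.301 0.183 0.007] 0.024
sample_long 0.83 [254. 130.  20.  28.] [0.859 0.07  0.006] 0.025
slab 0.91 [317. 172.  33.  33.] [ 0.688 -0.162  0.018] 0.032
slab 0.49 [374. 218.  30.  24.] [ 0.519 -0.377  0.034] 0.072
slab 0.2 [301. 218.  35.  27.] [ 0.514 -0.114  0.032] 0.072
jig 0.88 [200. 224.  77.  45.] [0.489 0.248 0.039] 0.098
clip_handle 0.74 [185. 221.  15.  31.] [0.478 0.294 0.062] 0.098
{'time_s': 0.55, 'q': array([ 1.01268102e+00,  1.80793213e-01,  1.60699980e+00,  2.22576553e-06,
        1.35376544e+00, -2.06269278e-01]), 'dq': array([ 0.00129616,  0.00044201,  0.00040668,  0.00013905, -0.00049341,
        0.00076068]), 'joint_efforts': array([-1.02555347e-03, -4.44524539e+01, -3.51447880e+01, -2.93577878e-04,
        1.37622774e-03, -5.74736589e-06]), 'eef_pos': array([0.19814318, 0.53980896, 0.23129237]), 'eef_rot': array([5.36938146e-06, 1.75017217e-01, 9.84565373e-01, 1.62720663e-05]), 'wrist_force': array([0.84229875, 0.07864593, 0.06647323]), 'torque': array([ 0.01539733, -0.00207283,  0.02214758]), 'grasp_force': 0.0, 'opening': 0.9994673002824314}
```

View pics/t0.png

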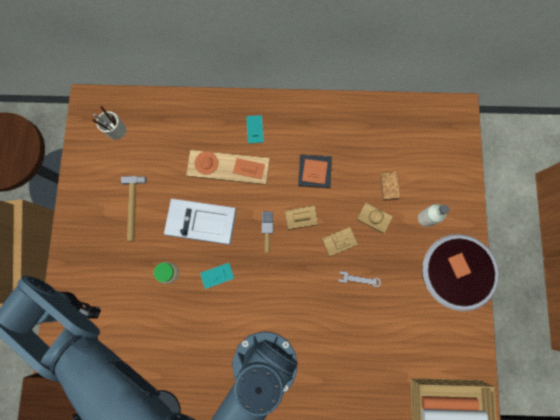

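View pics/s0.png

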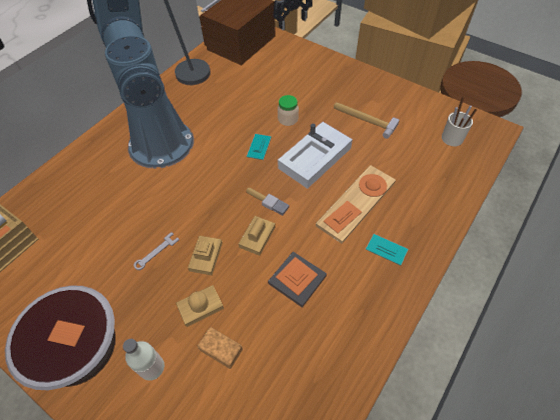

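```bash
python3 - <<'E'
from h import *
t=pickle.load(open('t0.pkl','rb'))['image'];s=pickle.load(open('s0.pkl','rb'))['image']
def c(i,x,y,w=50,h=37): return cv2.resize(i[y-h:y+h,x-w:x+w],(400,296),interpolation=cv2.INTER_CUBIC)
o=np.vstack([np.hstack([c(s,298,278),c(s,230,262,60,44)]),np.hstack([c(t,340,225,60,44),c(s,316,150)])])
cv2.imwrite('pics/c1.png',o[:,:,::-1])
from scipy.spatial import cKDTree
t=pickle.load(open('t0.pkl','rb'));s=pickle.load(open('s0.pkl','rb'))
for nm,p in(('t',t),('s',s)):
    w=cloud(p);f=w.reshape(-1,3);f=f[~np.isnan(f[:,0])]
    print(nm)
    tb=f[(abs(f[:,0]-.6)<.03)&(abs(f[:,1]+.1)<.15)];print('table z',np.median(tb[:,2]))
    a=f[(np.hypot(f[:,0]-.429,f[:,1]+.251)<.085)&(f[:,2]>.014)]
    foot=a[(a[:,2]<.034)];hd=a[a[:,2]>.045]
    for n,q in(('all',a),('foot',foot),('head',hd)):
        r=cv2.minAreaRect((q[:,:2]*1000).astype(np.float32));print(n,len(q),np.median(q[:,2]),r)
    a=f[(abs(f[:,0]-.489)<.12)&(abs(f[:,1]-.255)<.16)]
    tp=a[(a[:,2]>.035)&(a[:,2]<.055)];r=cv2.minAreaRect((tp[:,:2]*1000).astype(np.float32));print('jigtop',len(tp),np.median(tp[:,2]),r)
    q=a[a[:,2]>.068];print('handle',len(q),q.mean(0) if len(q) else 0)
E
```

```text
t
table z 0.00030205598744662134
all 599 0.026370578494210734 ((432.5243835449219, -253.96507263183594), (70.28578186035156, 109.92510223388672), 23.60422706604004)
foot 416 0.024433943415068805 ((432.5243835449219, -253.96507263183594), (70.28578186035156, 109.92510223388672), 23.60422706604004)
head 178 0.059916741234619646 ((432.1629638671875, -254.66415405273438), (45.521484375, 47.034725189208984), 24.258493423461914)
jigtop 1645 0.04550574246304343 ((491.3892822265625, 249.95852661132812), (237.40676879882812, 131.42822265625), 83.02235412597656)
handle 26 [0.44554509 0.29631995 0.09091626]
s
table z -0.0017304386434753055
all 842 0.02436536139424833 ((433.06982421875, -257.3132629394531), (70.82039642333984, 113.38542175292969), 23.76902198791504)
foot 536 0.022370061486147896 ((433.06982421875, -257.3132629394531), (70.82039642333984, 113.38542175292969), 23.76902198791504)
head 265 0.056323201582803156 ((432.8962707519531, -256.98492431640625), (47.9691047668457, 48.004459381103516), 24.91605567932129)
jigtop 1562 0.04298212209248416 ((490.85748291015625, 248.03311157226562), (240.7705535888672, 135.33326721191406), 82.60054016113281)
handle 35 [0.44892705 0.29309361 0.08496128]
```

View pics/c1.png

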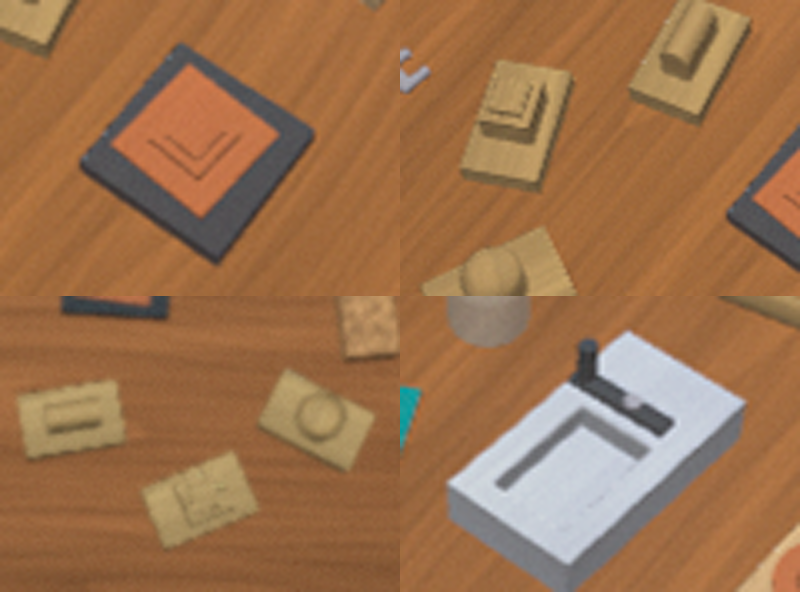

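The copper sample on the slab (top 314,171; scene 298,278) is the square one. The three formers in the top view are long (300,218), round (375,218) and square (340,242). The square one has a stepped square head in the crop, so it is the one I want. The jig is at top (200,222) with its clip open.

```bash
cat >> h.py <<'E'
def plan(targets):
    """targets: (x,y,z mm, world angle of tool y deg, opening, repeats)"""
    o=get_obs();w,x,y,z=o['eef_rot'];from scipy.spatial.transform import Rotation as Ro
    R=Ro.from_quat([x,y,z,w]).as_matrix();a0=np.degrees(np.arctan2(R[1,1],R[0,1]));p=o['eef_pos']*1000
    print('at',p.round(1),'yang',a0.round(2),'tilt',R[2,2].round(5),'q',o['q'].round(2),o['time_s'],'open',o['opening'],o['grasp_force'],o['wrist_force'].round(1))
    for X,Y,Z,A,g,n in targets:
        d=R.T@(np.array([X,Y,Z])-p)/400; t=-((A-a0+180)%360-180)/180
        print(n,'x',[g,d.round(4).tolist(),round(t,4)], '!!' if abs(d).max()>1 else '')
E
python3 -c "
from h import *
plan([(450,250,250,-20,85,9)])"
```

```text
at [198.1 539.8 231.3] yang 69.84 tilt -1.0 q [ 1.01  0.18  1.61  0.    1.35 -0.21] 0.55 open 0.9994673002824314 0.0 [0.8 0.1 0.1]
9 x [85, [-0.8408, -0.4631, -0.0468], np.float64(0.4991)]
```

Request:
play_rows(plan=[[85, [-0.84, -0.463, -0.047], 0.5], [85, [-0.84, -0.463, -0.047], 0.5], [85, [-0.84, -0.463, -0.047], 0.5], [85, [-0.84, -0.463, -0.047], 0.5], [85, [-0.84, -0.463, -0.047], 0.5], [85, [-0.84, -0.463, -0.047], 0.5], [85, [-0.84, -0.463, -0.047], 0.5], [85, [-0.84, -0.463, -0.047], 0.5], [85, [-0.84, -0.463, -0.047], 0.5], [85, [-0.84, -0.463, -0.047], 0.5]])

```text
time_s: 1.55
eef_pos: [0.4507, 0.2489, 0.2502]
eef_rot: [0.0, 0.802, 0.597, 0.0]
wrist_force: [-1.1, 0.8, 0.7]
opening: 0.995
grasp_force: 0.0
```

```bash
python3 -c "
from h import *
plan([(432.7,-120,200,-66.4,85,9)])"
```

```text
at [450.7 248.9 250.2] yang -16.62 tilt -1.0 q [0.27 0.03 1.73 0.   1.38 0.56] 1.55 open 0.9950570401306007 0.0 [-1.1  0.8  0.7]
9 x [85, [-0.8966, 0.2207, 0.1254], np.float64(0.2766)]
```

Request:
play_rows(plan=[[85, [-0.897, 0.221, 0.125], 0.277], [85, [-0.897, 0.221, 0.125], 0.277], [85, [-0.897, 0.221, 0.125], 0.277], [85, [-0.897, 0.221, 0.125], 0.277], [85, [-0.897, 0.221, 0.125], 0.277], [85, [-0.897, 0.221, 0.125], 0.277], [85, [-0.897, 0.221, 0.125], 0.277], [85, [-0.897, 0.221, 0.125], 0.277], [85, [-0.897, 0.221, 0.125], 0.277]])

```text
time_s: 2.45
eef_pos: [0.4348, -0.1219, 0.1999]
eef_rot: [0.0, 0.979, 0.206, -0.0]
wrist_force: [0.5, -0.5, -0.5]
opening: 0.991
grasp_force: 0.0
```

```bash
python3 -c "
from h import *
plan([(432.7,-255.5,100,-66.4,85,4),(432.7,-255.5,25,-66.4,85,3),(432.7,-255.5,25,-66.4,30,3)])"
```

```text
at [ 434.8 -121.9  199.9] yang -66.23 tilt -1.0 q [-0.54 -0.07  1.94 -0.    1.28  0.62] 2.45 open 0.9906996105112355 0.0 [ 0.5 -0.5 -0.5]
4 x [85, [-0.1393, 0.3034, 0.2498], np.float64(0.001)] 
3 x [85, [-0.1392, 0.3034, 0.4373], np.float64(0.001)] 
3 x [30, [-0.1392, 0.3034, 0.4373], np.float64(0.001)]
```

Request:
play_rows(plan=[[85, [-0.139, 0.303, 0.25], 0.001], [85, [-0.139, 0.303, 0.25], 0.001], [85, [-0.139, 0.303, 0.25], 0.001], [85, [-0.139, 0.303, 0.25], 0.001], [85, [-0.139, 0.303, 0.25], 0.001], [85, [-0.139, 0.303, 0.25], 0.001], [85, [-0.139, 0.303, 0.25], 0.001]])

```text
time_s: 3.15
eef_pos: [0.4347, -0.2513, 0.1014]
eef_rot: [0.001, 0.978, 0.208, 0.001]
wrist_force: [0.8, -0.4, 0.8]
opening: 0.996
grasp_force: 0.0
```

```bash
python3 -c "
from h import *
plan([(432.7,-255.5,25,-66.4,85,3),(432.7,-255.5,25,-66.4,30,3)])"
```

```text
at [ 434.7 -251.3  101.4] yang -66.04 tilt -1.0 q [-0.76  0.18  1.9   0.    1.06  0.39] 3.15 open 0.9960166672785369 0.0 [ 0.8 -0.4  0.8]
3 x [85, [-0.009, 0.0074, 0.191], np.float64(0.002)] 
3 x [30, [-0.009, 0.0074, 0.191], np.float64(0.002)]
```

Request:
play_rows(plan=[[85, [-0.009, 0.007, 0.06], 0.002], [85, [-0.009, 0.007, 0.06], 0.002], [85, [-0.009, 0.007, 0.06], 0.002], [85, [-0.009, 0.007, 0.06], 0.002]])

```text
time_s: 3.55
eef_pos: [0.4324, -0.2563, 0.0774]
eef_rot: [0.001, 0.979, 0.204, 0.001]
wrist_force: [-0.5, -1.0, 0.4]
opening: 0.992
grasp_force: 0.0
```

```bash
python3 -c "
from h import *
print(get_obs()['eef_pos'],get_obs()['dq'])
camera('top')
plan([(432.7,-255.5,25,-66.4,85,3),(432.7,-255.5,25,-66.4,30,3)])"
```

```text
[ 0.43239654 -0.25631918  0.07740592] [-0.00665973  0.00027927 -0.00300722 -0.00082954 -0.00576855  0.0002118 ]
at [ 432.4 -256.5   77.4] yang -66.46 tilt -1.0 q [-0.77  0.22  1.91  0.    1.01  0.39] 3.6 open 0.9960090731937479 0.0 [ 0.1 -0.2 -0. ]
3 x [85, [0.0016, -0.0021, 0.1309], np.float64(-0.0003)] 
3 x [30, [0.0016, -0.0021, 0.1309], np.float64(-0.0003)]
```

Settled well. Descend, squeeze along the former's y.

Request:
play_rows(plan=[[85, [0.002, -0.002, 0.131], 0], [85, [0.002, -0.002, 0.131], 0], [85, [0.002, -0.002, 0.131], 0], [40, [0.002, -0.002, 0.131], 0], [40, [0.002, -0.002, 0.131], 0], [40, [0.002, -0.002, 0.131], 0], [40, [0.002, -0.002, 0.131], 0], [40, [0.002, -0.002, 0.131], 0], [40, [0.002, -0.002, 0.131], 0], [40, [0.002, -0.002, 0.131], 0]])

```text
time_s: 4.6
eef_pos: [0.4332, -0.2565, 0.0257]
eef_rot: [0.001, 0.979, 0.204, 0.001]
wrist_force: [-0.5, 0.6, 7.1]
opening: 0.527
grasp_force: 63.2
```

```bash
python3 -c "
from h import *
plan([(432.7,-255.5,25,-66.4,80,3)])"
```

```text
at [ 433.2 -256.5   25.7] yang -66.5 tilt -0.99999 q [-0.77  0.32  1.92  0.    0.9   0.39] 4.6 open 0.5272905678461839 63.163501024246216 [-0.5  0.6  7.1]
3 x [80, [-0.0001, -0.0027, 0.0018], np.float64(-0.0006)]
```

Request:
play_rows(plan=[[85, [0, 0, -0.008], 0], [85, [0, 0, -0.008], 0], [85, [0, 0, -0.008], 0], [85, [0, 0, -0.008], 0], [85, [0, 0, -0.1], 0], [85, [0, 0, -0.1], -0.1], [85, [0, 0, -0.1], -0.15], [85, [0, 0, -0.1], -0.2], [85, [0, 0, -0.1], -0.25], [85, [0, 0, -0.1], -0.3]])

```text
time_s: 5.6
eef_pos: [0.4319, -0.2553, 0.0635]
eef_rot: [-0.0, 0.835, 0.551, -0.0]
wrist_force: [0.2, 0.5, 0.0]
opening: 0.996
grasp_force: 0.0
```

```bash
python3 -c "
from h import *
plan([(433.2,-256.5,70,23.5,85,3)])"
```

```text
at [ 431.9 -255.3   63.5] yang -23.17 tilt -1.0 q [-0.77  0.25  1.91 -0.    0.98 -0.37] 5.6 open 0.9961487768763033 0.0 [0.2 0.5 0. ]
3 x [85, [-0.0015, 0.0043, -0.0162], np.float64(-0.2593)]
```

Request:
play_rows(plan=[[85, [0, 0, 0], -0.259], [85, [0, 0, 0], -0.259], [85, [0, 0, 0], -0.259], [85, [0, 0, 0], -0.259], [85, [0, 0, 0], -0.259], [85, [0, 0, 0], -0.259], [85, [0, 0, 0], -0.259], [85, [0, 0, 0], -0.259], [85, [0, 0, 0], -0.259]])

```text
time_s: 6.5
eef_pos: [0.4319, -0.2553, 0.0636]
eef_rot: [-0.0, 0.552, 0.834, 0.0]
wrist_force: [-0.3, 0.1, -0.1]
opening: 0.997
grasp_force: 0.0
```

```bash
python3 -c "
from h import *
plan([(433.2,-256.5,29,23.5,85,3)])"
```

```text
at [ 431.9 -255.3   63.6] yang 23.01 tilt -1.0 q [-0.77  0.25  1.91 -0.    0.98 -1.17] 6.5 open 0.9966737088321048 0.0 [-0.3  0.1 -0.1]
3 x [85, [-0.0039, 0.0017, 0.0865], np.float64(-0.0027)]
```

Request:
play_rows(plan=[[85, [0, 0, 0.087], -0.002], [85, [0, 0, 0.087], -0.002], [85, [0, 0, 0.087], -0.002], [40, [0, 0, 0.087], -0.002], [40, [0, 0, 0.087], -0.002], [40, [0, 0, 0.087], -0.002], [40, [0, 0, 0.087], -0.002], [40, [0, 0, 0.087], -0.002], [40, [0, 0, 0.087], -0.002], [40, [0, 0, 0.087], -0.002]])

```text
time_s: 7.5
eef_pos: [0.4327, -0.2561, 0.0303]
eef_rot: [0.001, 0.549, 0.836, -0.0]
wrist_force: [-1.5, 1.6, 6.4]
opening: 0.53
grasp_force: 63.4
```

```bash
python3 -c "
from h import *
plan([(433.2,-256.5,150,23.5,40,4),(485,60,160,-7,40,6)])"
```

```text
at [ 432.7 -256.1   30.3] yang 23.45 tilt -1.0 q [-0.77  0.31  1.92 -0.    0.91 -1.18] 7.5 open 0.5299774151137051 63.44299077987671 [-1.5  1.6  6.4]
4 x [40, [-0.0019, 0.0009, -0.2994], np.float64(-0.0003)] 
6 x [40, [0.6723, 0.4347, -0.3254], np.float64(0.1692)]
```

Request:
play_rows(plan=[[40, [0, 0, -0.1], 0], [40, [0, 0, -0.2], 0], [40, [0, 0, -0.3], 0], [40, [0.1, 0.065, -0.32], 0.03], [40, [0.2, 0.13, -0.33], 0.06], [40, [0.3, 0.195, -0.33], 0.09], [40, [0.4, 0.26, -0.33], 0.12], [40, [0.5, 0.325, -0.33], 0.15], [40, [0.6, 0.39, -0.33], 0.169], [40, [0.672, 0.435, -0.33], 0.169]])

```text
time_s: 8.5
eef_pos: [0.4842, 0.0634, 0.1609]
eef_rot: [-0.0, 0.749, 0.663, 0.0]
wrist_force: [0.1, -0.9, -3.5]
opening: 0.524
grasp_force: 63.7
```

```bash
python3 -c "
from h import *
plan([(486.9,214.7,160,-7,40,4)])"
```

```text
at [484.2  63.4 160.9] yang -6.99 tilt -1.0 q [-0.11  0.06  1.89  0.    1.19  0.01] 8.5 open 0.5244267606993422 63.69498610496521 [ 0.1 -0.9 -3.5]
4 x [40, [0.3764, -0.0392, 0.0025], np.float64(0.0001)]
```

Request:
play_rows(plan=[[40, [0.1, -0.01, 0.0], 0], [40, [0.2, -0.02, 0], 0], [40, [0.3, -0.03, 0], 0], [40, [0.376, -0.039, 0], 0], [40, [0.376, -0.039, 0], 0], [40, [0.376, -0.039, 0], 0], [40, [0.376, -0.039, 0], 0]])

```text
time_s: 9.2
eef_pos: [0.4871, 0.2108, 0.1606]
eef_rot: [0.0, 0.749, 0.663, -0.0]
wrist_force: [-0.9, 0.8, -3.6]
opening: 0.53
grasp_force: 63.6
```

```bash
python3 - <<'E'
from h import *
plan([(486.9,214.7,90,-7,40,4)])
s=snap('scene','s1');t=snap('top','t1')
for p in(s,t):
    w=cloud(p)
    f=w.reshape(-1,3);f=f[~np.isnan(f[:,0])]
    q=f[(abs(f[:,2]-.145)<.018)&(np.hypot(f[:,0]-.487,f[:,1]-.215)<.09)]
    r=cv2.minAreaRect((q[:,:2]*1000).astype(np.float32));print(len(q),r,q[:,2].min(),q[:,2].max())
# pocket fit from initial depth: points with z<.035 inside jig
for n in('t0','s0'):
    p=pickle.load(open(n+'.pkl','rb'));f=cloud(p).reshape(-1,3);f=f[~np.isnan(f[:,0])]
    q=f[(f[:,2]<.033)&(f[:,2]>.012)&(abs(f[:,0]-.487)<.045)&(abs(f[:,1]-.215)<.066)]
    print('pocket',len(q),np.median(q[:,2]),cv2.minAreaRect((q[:,:2]*1000).astype(np.float32)))
a=s['image'][100:220,250:390];cv2.imwrite('pics/c2.png',cv2.resize(a,(700,600),interpolation=cv2.INTER_CUBIC)[:,:,::-1])
E
```

```text
at [487.1 210.8 160.6] yang -6.99 tilt -1.0 q [ 0.18  0.16  1.78 -0.    1.2   0.31] 9.2 open 0.5295254693792582 63.64714980125427 [-0.9  0.8 -3.6]
4 x [40, [0.0096, -0.0017, 0.1766], np.float64(0.0)] 
475 ((489.83929443359375, 207.21641540527344), (113.15628051757812, 71.42510223388672), 81.95602416992188) 0.1271052622157547 0.16280610578776372
279 ((488.8023986816406, 211.0027618408203), (110.48699951171875, 70.19853210449219), 82.7838134765625) 0.1327807995361694 0.16274664726217095
pocket 623 0.021653935161000774 ((488.70220947265625, 218.07376098632812), (112.89645385742188, 73.25032806396484), 82.81026458740234)
pocket 514 0.019429988089369476 ((483.2765197753906, 221.74130249023438), (106.68314361572266, 71.21104431152344), 84.00737762451172)
```

View pics/c2.png

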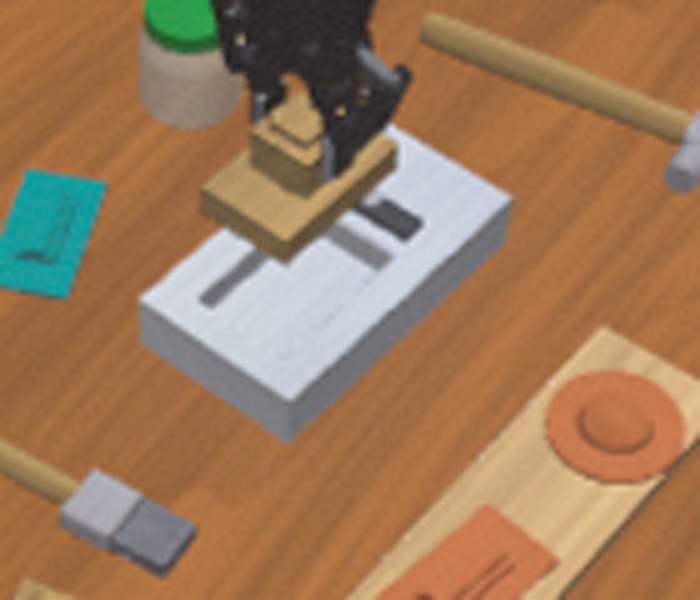

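```bash
cat > fit.py <<'E'
from h import *
from scipy.optimize import minimize
def plane(p,h):
    K=np.array(p['intrinsics'],float);R=cv2.Rodrigues(np.array(p['rvec'],float))[0];t=np.array(p['tvec'],float).ravel()
    C=-R.T@t;v,u=np.mgrid[:420,:560];d=np.stack([(u-K[0,2])/K[0,0],(v-K[1,2])/K[1,1],np.ones(u.shape)],-1)@R
    return (C+d*((h-C[2])/d[...,2])[...,None])*1000, C
def fitrect(P,lab,L,W,x0):
    def sd(c):
        a=np.radians(c[2]);e=P-c[:2];y=e@[np.cos(a),np.sin(a)];x=e@[np.sin(a),-np.cos(a)]
        return np.minimum(L/2-abs(y),W/2-abs(x))
    f=lambda c:np.sum((1/(1+np.exp(-sd(c)/1.0))-lab)**2)
    b=None
    for dx in(-3,0,3):
        for dy in(-3,0,3):
            r=minimize(f,np.array(x0)+[dx,dy,0],method='Nelder-Mead',options=dict(xatol=.01,fatol=.01))
            if b is None or r.fun<b.fun:b=r
    return b.x.round(2),round(b.fun,1)
E
python3 - <<'E'
from fit import *
for n,h in(('t0',.0452),('s0',.0432)):
    p=pickle.load(open(n+'.pkl','rb'));P,C=plane(p,h);z=cloud(p)[...,2];ok=~np.isnan(z)
    m=ok&(abs(P[...,0]-487)<48)&(abs(P[...,1]-216)<66)
    print(n,C.round(2),'pocket',fitrect(P[m],(z[m]<h-.0045)*1.,114,74,(487,216,83)))
    m=ok&(abs(P[...,0]-491)<95)&(abs(P[...,1]-250)<150)
    lab=(z>h-.006)*1.; 
    q=m&(np.hypot(P[...,0]-487,P[...,1]-216)<70); lab[q]=np.where(1,1,lab[q])
    # handle occlusion: ignore high points
    m&=~(z>.058)
    print('outer',fitrect(P[m],lab[m],235,130,(491,250,83)))
for n,h in(('t1',.1542),('s1',.1522)):
    p=pickle.load(open(n+'.pkl','rb'));P,C=plane(p,h);z=cloud(p)[...,2];ok=~np.isnan(z)
    m=ok&(abs(P[...,0]-488)<55)&(abs(P[...,1]-210)<80)&(z<h+.008)
    print(n,np.median(z[m&(z>.14)]),'foot',fitrect(P[m],(z[m]>h-.008)*1.,110,70,(488,211,83)))
E
```

```text
Traceback (most recent call last):
  File "fit.py", line 15, in fitrect
    r=minimize(f,np.array(x0)+[dx,dy,0],method='Nelder-Mead',options=dict(xatol=.01,fatol=.01))
  File "fit.py", line 11, in <lambda>
    f=lambda c:np.sum((1/(1+np.exp(-sd(c)/1.0))-lab)**2)
                                    ~~^^^
  File "fit.py", line 9, in sd
    a=np.radians(c[2]);e=P-c[:2];y=e@[np.cos(a),np.sin(a)];x=e@[np.sin(a),-np.cos(a)]
                         ~^~~~~~
ValueError: operands could not be broadcast together with shapes (977,3) (2,)
```

```bash
sed -i 's/e=P-c\[:2\]/e=P[:,:2]-c[:2]/' fit.py
cat > m.py <<'E'
from fit import *
for n,h in(('t0',.0452),('s0',.0432)):
    p=pickle.load(open(n+'.pkl','rb'));P,C=plane(p,h);z=cloud(p)[...,2];ok=~np.isnan(z)
    m=ok&(abs(P[...,0]-487)<48)&(abs(P[...,1]-216)<66)
    print(n,C.round(2),'pocket',fitrect(P[m],(z[m]<h-.0045)*1.,114,74,(487,216,83)))
    m=ok&(abs(P[...,0]-491)<95)&(abs(P[...,1]-250)<150)
    lab=(z>h-.006)*1.
    lab[np.hypot(P[...,0]-487,P[...,1]-216)<70]=1
    m&=~(z>.058)
    print('outer',fitrect(P[m],lab[m],235,130,(491,250,83)))
for n,h in(('t1',.1542),('s1',.1522)):
    p=pickle.load(open(n+'.pkl','rb'));P,C=plane(p,h);z=cloud(p)[...,2];ok=~np.isnan(z)
    m=ok&(abs(P[...,0]-488)<55)&(abs(P[...,1]-210)<80)&(z<h+.008)
    print(n,np.median(z[m&(z>.14)]),'foot',fitrect(P[m],(z[m]>h-.008)*1.,110,70,(488,211,83)))
E
python3 m.py
```

```text
t0 [ 0.26 -0.06  1.58] pocket (array([486.55, 214.91,  82.76]), np.float64(39.3))
outer (array([491.13, 249.7 ,  83.13]), np.float64(71.0))
s0 [ 0.98 -0.61  1.13] pocket (array([487.87, 211.55,  83.12]), np.float64(26.7))
outer (array([491.55, 246.  ,  83.09]), np.float64(67.8))
t1 0.15407141457029477 foot (array([488.12, 210.28,  82.74]), np.float64(7.1))
s1 0.1516936289977028 foot (array([491.04, 205.16,  83.25]), np.float64(19.0))
```

Request:
play_rows(plan=[[40, [0.012, -0.006, 0.05], 0], [40, [0.012, -0.006, 0.12], 0], [40, [0.012, -0.006, 0.17], 0], [40, [0.012, -0.006, 0.19], 0], [40, [0.012, -0.006, 0.19], 0], [40, [0.012, -0.006, 0.19], 0], [40, [0.012, -0.006, 0.19], 0]])

```text
time_s: 10.0
eef_pos: [0.4868, 0.2167, 0.0863]
eef_rot: [0.001, 0.749, 0.663, 0.001]
wrist_force: [0.2, 0.7, -4.2]
opening: 0.531
grasp_force: 63.6
```

```bash
python3 - <<'E'
from fit import *
plan([(486.9,214.7,90,-7,40,4)])
snap('scene','s2');snap('top','t2')
for n,h in(('t2',.0785),('s2',.0765)):
    p=pickle.load(open(n+'.pkl','rb'));P,C=plane(p,h);z=cloud(p)[...,2];ok=~np.isnan(z)
    m=ok&(abs(P[...,0]-488)<55)&(abs(P[...,1]-213)<70)
    zz=z[m&(abs(z-h)<.008)];hm=np.median(zz);P,C=plane(p,hm)
    m=ok&(abs(P[...,0]-488)<55)&(abs(P[...,1]-213)<68)&(z<h+.008)
    print(n,hm,'foot',fitrect(P[m],(z[m]>hm-.008)*1.,110,70,(488,213,83)))
E
```

```text
at [486.8 216.7  86.3] yang -6.99 tilt -1.0 q [0.2  0.27 1.83 0.   1.05 0.32] 10.0 open 0.5313930501617697 63.550708293914795 [ 0.2  0.7 -4.2]
4 x [40, [-0.005, 0.0008, -0.0093], np.float64(0.0001)] 
t2 0.08017597940932712 foot (array([487.77, 216.79,  82.56]), np.float64(9.2))
s2 0.07734240190216257 foot (array([490.89, 210.33,  82.  ]), np.float64(18.4))
```

Request:
play_rows(plan=[[40, [-0.003, -0.004, 0], 0], [40, [-0.003, -0.004, 0.01], 0], [40, [-0.003, -0.004, 0.02], 0], [40, [-0.003, -0.004, 0.03], 0], [40, [-0.003, -0.004, 0.035], 0], [40, [-0.003, -0.004, 0.04], 0], [40, [-0.003, -0.004, 0.04], 0], [40, [-0.003, -0.004, 0.04], 0]])

```text
time_s: 10.9
eef_pos: [0.4839, 0.2157, 0.0689]
eef_rot: [-0.0, 0.749, 0.663, -0.0]
wrist_force: [1.2, 0.2, -3.0]
opening: 0.524
grasp_force: 63.7
```

No contact force with the foot about 5 mm into the pocket, so I continue down.

Request:
play_rows(plan=[[40, [0, 0, 0.008], 0], [40, [0, 0, 0.016], 0], [40, [0, 0, 0.024], 0], [40, [0, 0, 0.03], 0], [40, [0, 0, 0.036], 0], [40, [0, 0, 0.04], 0], [40, [0, 0, 0.042], 0], [40, [0, 0, 0.042], 0], [40, [0, 0, 0.042], 0]])

```text
time_s: 11.8
eef_pos: [0.484, 0.2157, 0.0522]
eef_rot: [0.0, 0.749, 0.663, 0.0]
wrist_force: [0.4, 0.8, -2.6]
opening: 0.524
grasp_force: 63.7
```

Bottom now about 1–2 mm above the floor, with no jam. Press lightly, then release.

Request:
play_rows(plan=[[40, [0, 0, 0.002], 0], [40, [0, 0, 0.004], 0], [40, [0, 0, 0.005], 0], [40, [0, 0, 0.005], 0]])

```text
time_s: 12.2
eef_pos: [0.4841, 0.2158, 0.0513]
eef_rot: [0.0, 0.749, 0.663, 0.0]
wrist_force: [-4.9, -0.8, 7.8]
opening: 0.528
grasp_force: 64.9
```

Request:
play_rows(plan=[[64, [0, 0, 0], 0], [64, [0, 0, 0], 0], [64, [0, 0, 0], 0], [64, [0, 0, -0.05], 0], [64, [0, 0, -0.15], 0], [64, [0, 0, -0.25], 0], [40, [-0.15, 0.1, -0.35], 0], [20, [-0.3, 0.2, -0.35], 0], [0, [-0.4, 0.3, -0.35], 0], [0, [-0.4, 0.3, -0.35], 0]])

```text
time_s: 13.2
eef_pos: [0.5806, 0.047, 0.1904]
eef_rot: [0.001, 0.749, 0.663, 0.001]
wrist_force: [0.0, 1.3, -0.0]
opening: 0.07
grasp_force: 0.0
```

```bash
python3 - <<'E'
from fit import *
plan([])
s=snap('scene','s3');snap('top','t3')
a=s['image'][110:200,265:370];cv2.imwrite('pics/c3.png',cv2.resize(a,(700,600),interpolation=cv2.INTER_CUBIC)[:,:,::-1])
p=pickle.load(open('t3.pkl','rb'));w=cloud(p).reshape(-1,3)*1000
for n,lo,hi in(('head',52,70),('foot',30,51)):
    q=w[(abs(w[:,0]-487)<30)&(abs(w[:,1]-215)<30)&(w[:,2]>lo)&(w[:,2]<hi)];print(n,len(q),np.median(q[:,2]) if len(q) else '',cv2.minAreaRect(q[:,:2].astype(np.float32)))
q=w[(abs(w[:,0]-446)<25)&(abs(w[:,1]-295)<25)&(w[:,2]>66)];print('handle',q.mean(0),len(q))
E
```

```text
at [580.6  47.  190.4] yang -6.94 tilt -1.0 q [-0.12  0.23  1.63  0.    1.28 -0.  ] 13.2 open 0.06975731172075743 0.0 [ 0.   1.3 -0. ]
head 4 60.43235784480221 ((463.7508850097656, 228.9371795654297), (16.719301223754883, 0.7159780859947205), 82.80685424804688)
foot 18 46.77415787314125 ((486.74273681640625, 232.9821014404297), (58.35874938964844, 20.92327117919922), 2.0460031032562256)
handle [445.80217576 296.03606714  88.16554127] 29
```

View pics/c3.png

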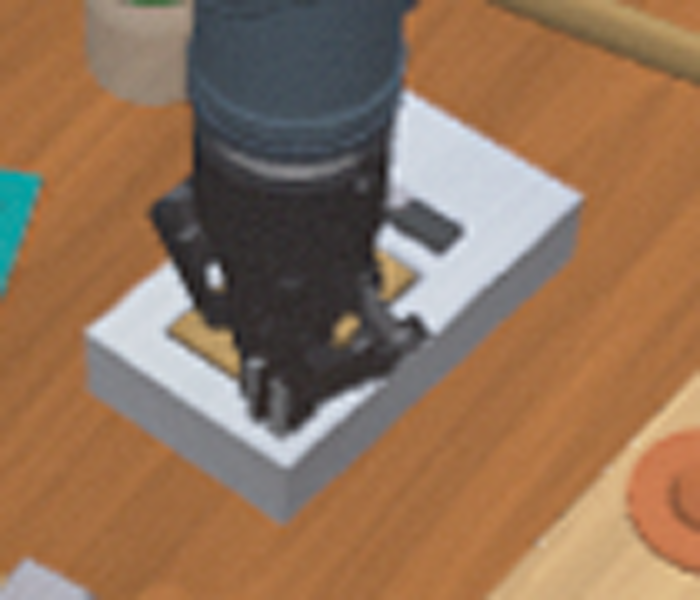

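```bash
python3 - <<'E'
from fit import *
plan([(442.5,264,180,-3,0,6),(442.5,264,66,-3,0,4)])
E
```

```text
at [582.9  43.1 190.5] yang -7.3 tilt -0.99999 q [-0.13  0.24  1.62 -0.    1.28 -0.  ] 13.3 open -0.0017241852863947129 0.0 [-0.1  0.5 -0.5]
6 x [0, [0.5033, -0.4185, 0.0239], np.float64(-0.0239)] 
4 x [0, [0.5037, -0.4196, 0.3089], np.float64(-0.0239)]
```

Request:
play_rows(plan=[[0, [0.503, -0.419, 0.024], -0.024], [0, [0.503, -0.419, 0.024], -0.024], [0, [0.503, -0.419, 0.024], -0.024], [0, [0.503, -0.419, 0.024], -0.024], [0, [0.503, -0.419, 0.024], -0.024], [0, [0.503, -0.419, 0.024], -0.024], [0, [0.503, -0.419, 0.024], -0.024], [0, [0.503, -0.419, 0.024], -0.024], [0, [0.503, -0.419, 0.024], -0.024]])

```text
time_s: 14.2
eef_pos: [0.4387, 0.2675, 0.18]
eef_rot: [0.0, 0.724, 0.69, 0.0]
wrist_force: [-0.3, -0.3, -0.4]
opening: -0.002
grasp_force: 0.0
```

```bash
python3 - <<'E'
from fit import *
snap('top','t4')
p=pickle.load(open('t4.pkl','rb'));w=cloud(p).reshape(-1,3)*1000
q=w[(abs(w[:,0]-487)<33)&(abs(w[:,1]-215)<35)&(w[:,2]>55)&(w[:,2]<72)];print(len(q),cv2.minAreaRect(q[:,:2].astype(np.float32)) if len(q)>3 else '')
plan([(442.5,264,66,-3,0,4)])
E
```

```text
24 ((485.6625061035156, 214.33448791503906), (42.1331787109375, 46.99261474609375), 83.68667602539062)
at [438.7 267.4 180. ] yang -2.77 tilt -1.0 q [ 0.32  0.1   1.81 -0.    1.23  0.36] 14.25 open 0.00010362832192827617 0.0 [-0.  -0.8  0.6]
4 x [0, [-0.0081, 0.0099, 0.285], np.float64(0.0013)]
```

Request:
play_rows(plan=[[0, [-0.008, 0.01, 0.1], 0], [0, [-0.008, 0.01, 0.2], 0], [0, [-0.008, 0.01, 0.26], 0], [0, [-0.008, 0.01, 0.285], 0], [0, [-0.008, 0.01, 0.285], 0], [0, [-0.008, 0.01, 0.285], 0]])

```text
time_s: 14.85
eef_pos: [0.4428, 0.2651, 0.0671]
eef_rot: [0.0, 0.724, 0.69, 0.001]
wrist_force: [0.1, 0.0, 0.3]
opening: 0.002
grasp_force: 0.0
```

```bash
python3 - <<'E'
from fit import *
T=[]
P=np.array([494.1,293.7])
for a in np.arange(170,82,-8.)[:10]:
    r=np.radians(a);c=P+50*np.array([np.cos(r),np.sin(r)])-20*np.array([np.sin(r),-np.cos(r)])
    T.append((*c,66,a-180,0,1))
plan(T)
E
```

```text
at [442.8 265.1  67.1] yang -2.7 tilt -1.0 q [ 0.31  0.27  1.88 -0.    1.    0.36] 14.85 open 0.0023380027378355787 0.0 [0.1 0.  0.3]
1 x [0, [0.0437, -0.0056, 0.0027], np.float64(0.0406)] 
1 x [0, [0.0621, -0.009, 0.0027], np.float64(0.085)] 
1 x [0, [0.0809, -0.0098, 0.0027], np.float64(0.1295)] 
1 x [0, [0.0996, -0.008, 0.0027], np.float64(0.1739)] 
1 x [0, [0.1179, -0.0036, 0.0027], np.float64(0.2183)] 
1 x [0, [0.1353, 0.0033, 0.0027], np.float64(0.2628)] 
1 x [0, [0.1517, 0.0125, 0.0028], np.float64(0.3072)] 
1 x [0, [0.1666, 0.0239, 0.0028], np.float64(0.3517)] 
1 x [0, [0.1798, 0.0373, 0.0028], np.float64(0.3961)] 
1 x [0, [0.1909, 0.0524, 0.0028], np.float64(0.4406)]
```

Request:
play_rows(plan=[[0, [0.044, -0.006, 0], 0.04], [0, [0.062, -0.009, 0], 0.085], [0, [0.081, -0.01, 0], 0.13], [0, [0.1, -0.008, 0], 0.174], [0, [0.118, -0.004, 0], 0.218], [0, [0.135, 0.003, 0], 0.263], [0, [0.152, 0.012, 0], 0.307], [0, [0.167, 0.024, 0], 0.352], [0, [0.18, 0.037, 0], 0.396], [0, [0.191, 0.052, 0], 0.44]])

```text
time_s: 15.85
eef_pos: [0.467, 0.3414, 0.0681]
eef_rot: [-0.001, 0.998, 0.068, 0.001]
wrist_force: [-0.5, -0.3, -0.8]
opening: 0.004
grasp_force: 0.5
```

```bash
python3 - <<'E'
from fit import *
t=snap('top','t5');w=cloud(t).reshape(-1,3)*1000
q=w[(abs(w[:,0]-495)<60)&(abs(w[:,1]-335)<40)&(w[:,2]>80)&(w[:,2]<100)];print(len(q),np.median(q,0))
a=t['image'][195:255,155:240];cv2.imwrite('pics/c5.png',cv2.resize(a,(765,540),interpolation=cv2.INTER_CUBIC)[:,:,::-1])
plan([(479,346,66,-97,0,3),(482,345.5,66,-97,0,3)])
E
```

```text
1 [463.7380505  330.95994933  88.41319029]
at [468.2 341.9  68.3] yang -82.56 tilt -0.99999 q [0.43 0.38 1.71 0.   1.04 1.87] 15.9 open 0.001360160799147708 0.14431121293455362 [-0.5  0.5 -0.6]
3 x [0, [0.0281, -0.0067, 0.0059], np.float64(0.0802)] 
3 x [0, [0.0354, -0.0045, 0.006], np.float64(0.0802)]
```

View pics/c5.png

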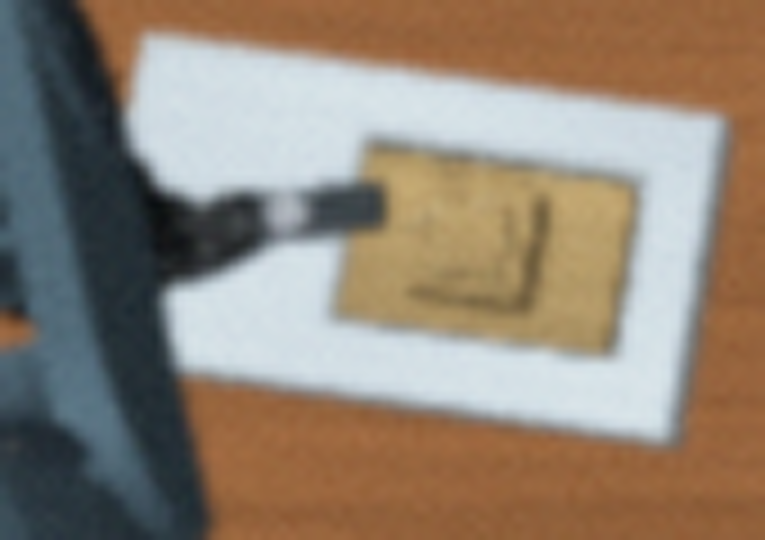

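The clip's nose (around 370,205 in the crop) is over the foot, and the former sits square and flush. About 12° is left to close.

Request:
play_rows(plan=[[0, [0.01, -0.002, 0], 0.03], [0, [0.02, -0.004, 0], 0.06], [0, [0.026, -0.005, 0], 0.08], [0, [0.03, -0.005, 0], 0.08], [0, [0.03, -0.005, 0], 0.08]])

```text
time_s: 16.4
eef_pos: [0.4783, 0.3445, 0.0672]
eef_rot: [-0.0, 0.999, -0.053, 0.001]
wrist_force: [-0.9, 0.2, 0.2]
opening: 0.002
grasp_force: 0.0
```

Request:
play_rows(plan=[[0, [0.003, 0.0, 0], 0], [0, [0.005, 0.0, 0], 0], [0, [0.005, 0.0, 0], 0]])

```text
time_s: 16.7
eef_pos: [0.4796, 0.344, 0.0661]
eef_rot: [-0.0, 0.999, -0.054, 0.0]
wrist_force: [-0.2, 0.1, 0.1]
opening: -0.002
grasp_force: 0.0
```

Not at the stop yet; nudge until the force rises.

Request:
play_rows(plan=[[0, [0.004, 0, 0], 0], [0, [0.008, 0, 0], 0], [0, [0.008, 0, 0], 0]])

```text
time_s: 17.0
eef_pos: [0.4811, 0.3439, 0.0658]
eef_rot: [0.0, 0.999, -0.054, -0.002]
wrist_force: [-6.1, 1.1, 4.0]
opening: 0.001
grasp_force: 3.3
```

Request:
play_rows(plan=[[0, [0.004, 0, 0], 0], [0, [0.007, 0, 0], 0], [0, [0.007, 0, 0], 0]])

```text
time_s: 17.3
eef_pos: [0.4813, 0.3439, 0.0657]
eef_rot: [0.001, 0.999, -0.054, -0.004]
wrist_force: [-15.7, 1.4, 11.8]
opening: 0.001
grasp_force: 8.1
```

At the stop. Back off and retreat.

Request:
play_rows(plan=[[0, [-0.03, 0, 0], 0], [0, [-0.06, 0, 0], 0], [0, [-0.06, 0, -0.1], 0], [0, [-0.06, 0, -0.2], 0], [0, [-0.06, 0, -0.3], 0], [0, [-0.03, 0.2, -0.35], 0], [0, [0, 0.4, -0.35], 0], [0, [0, 0.6, -0.35], 0], [0, [0, 0.8, -0.35], 0], [0, [0, 0.95, -0.35], 0]])

```text
time_s: 18.3
eef_pos: [0.4547, 0.0963, 0.2045]
eef_rot: [0.0, 0.999, -0.054, 0.001]
wrist_force: [1.2, -0.2, 0.1]
opening: 0.002
grasp_force: 0.0
```

```bash
python3 - <<'E'
from fit import *
t=snap('top','t6');w=cloud(t).reshape(-1,3)*1000
q=w[(abs(w[:,0]-495)<60)&(abs(w[:,1]-315)<60)&(w[:,2]>72)&(w[:,2]<100)];print('handle',len(q),q.mean(0))
q=w[(abs(w[:,0]-487)<33)&(abs(w[:,1]-215)<35)&(w[:,2]>52)&(w[:,2]<100)];print('head',cv2.minAreaRect(q[:,:2].astype(np.float32)))
q=w[(np.hypot(w[:,0]-486,w[:,1]-214)>36)&(abs(w[:,0]-486)<32)&(abs(w[:,1]-211)<45)];print('foot z',np.percentile(q[:,2],[5,50,95]))
a=t['image'][195:255,155:240];cv2.imwrite('pics/c6.png',cv2.resize(a,(765,540),interpolation=cv2.INTER_CUBIC)[:,:,::-1])
plan([])
E
```

```text
handle 28 [500.79619997 341.1473243   90.09041147]
head ((471.7137451171875, 207.4661865234375), (26.511320114135742, 21.035789489746094), 88.39039611816406)
foot z [40.4274134  45.31050415 50.00761064]
at [454.6  89.7 204.3] yang -96.46 tilt -0.99999 q [-0.06 -0.05  1.91 -0.01  1.28  1.63] 18.35 open -0.001369340678039635 0.0 [ 2.2 -2.2 -0.4]
```

View pics/c6.png

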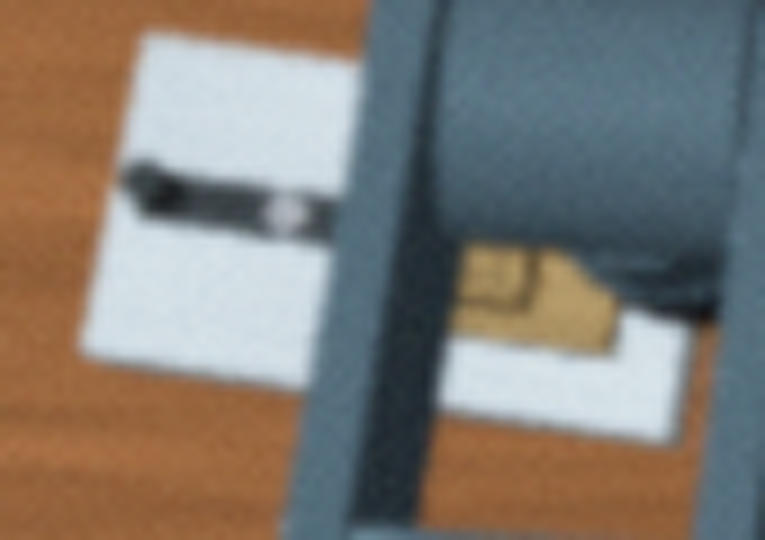

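The clip is in line with the jig, with its handle at crop (150,185). The former's foot is level with the jig top. I let the arm settle and hand in.

Request:
play_rows(plan=[[0, [0, 0, 0], 0], [0, [0, 0, 0], 0], [0, [0, 0, 0], 0], [0, [0, 0, 0], 0]])

```text
time_s: 18.75
eef_pos: [0.4552, 0.0994, 0.2043]
eef_rot: [-0.0, 0.999, -0.053, -0.0]
wrist_force: [-0.1, 0.0, -0.2]
opening: 0.002
grasp_force: 0.0
```

```bash
python3 -c "
from bench import *
print(hand_in())"
```

```text
the job is handed in; nothing more can be done
None
```

I pressed the square former, which matches the square sample on the slab, flush into the jig's pocket, swung the clip shut against its stop, and handed the job in at about 19 s; hand-in returned no verdict.

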